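Centre a drive shaft in its end float

TASK

Set the shaft of the small blue motor drive to the middle of its end float, ready for coupling: grip the black knob on the shaft end, push it gently straight in until it bears on its inner stop, then pull it straight out until it bears on its outer stop, leaning on each stop for about a second with some 10 N and never more than 20 N. Then bring the shaft back to midway between the two stops, and let go of the knob; do not shift the caliper or the jug beside it.

Things in the scene. Friction and masses are not known exactly. Their poses are not given: they have to be found in the camera images.
- drive: blue finned motor drive bolted to the table, 150 x 112 x 130 mm; origin: centre of the foot's underside. Its x axis is parallel to the shaft, knob on the -x side, z up; shaft axis 70 mm above the table. Front end face at x = -65 mm, bearing boss (36 mm diameter) out to x = -79 mm. Casing 77 mm diameter, top at z = 109 mm; grey terminal box at x = -1 to 51 mm, top at z = 128 mm.
- knob (a point): centre of the black knob with two yellow rings on the shaft end: plain level cylinder, 34 mm diameter, 40 mm long, centre 70 mm above the table, 120 to 150 mm before the drive's origin at the start. Axes as the drive's: +x is in (push), -x out (pull). It slides along the shaft axis only, does not turn, and stays where left (seal drag 2 to 3 N).
- core: bearing core, hidden inside the blue casing and fixed to it; it carries both stops of the shaft. Its origin is on the shaft axis, not midway between the stops; where the stops lie in it is not given. Axes as the drive's.
- shaft: the shaft with its knob, one rigid piece; origin on the shaft axis inside the casing, 135 mm from the knob centre towards +x of the drive. Its total end float is between 10 and 22 mm; where the two stops lie differs from start to start and must be felt. The stops are stiff, some 15 to 20 N per mm.
- caliper: steel caliper lying near the front edge, 75 x 224 x 13 mm; leave alone. Origin: centre of its underside.
- jug_red: red-brown glued jug, 116 x 116 x 122 mm; leave alone. Origin: centre of its underside.

How it is judged:
By the outcome, as a careful person would: the job done as asked, in the order asked, and still so for the second after the job is handed in, with the robot touching nothing.
It also fails if it takes over 58 s, if anything falls off the work surface, if the arm or the gripper's body presses on something with over 40 N, if the wrist force passes 120 N, or if a joint passes its speed limit or range.

ROBOT

A 7-joint arm with a two-finger parallel gripper is mounted at the origin on a cart in front of the work surface, level with it; the furniture and walls round the work are solid. World frame = base frame: x ahead of the robot, y to its left, z up, the work surface at z = 0. Lengths are in m, angles in rad, forces in N, time in s.
With the tool pointing down it reaches from about 0.4 to 0.875 m from the base axis. Payload 4.4 kg.
Tool frame: the origin (TCP) lies at the very end of the fingers, on their centre line; the grasp point (between the pads) lies 19 mm behind it; z points along the fingers, y is the line along which they close (so a half turn about z gives the same grasp; the last joint's range is limited). The gripper opens to 85 mm and grips with 20 to 120 N. Pads are 22 mm wide; open, the fingers measure 114 mm over their backs; the gripper's body (76 mm by 85 mm) begins 54 mm behind the grasp point. The pads swing forward as they close: fully open they stand 13 mm farther back than shut.
Start: joints at [1.067, 0.628, 0.038, 1.517, -0.027, 0.996, -0.02], TCP at [0.276, -0.589, 0.231] pointing down, gripper open.
Joint ranges: [-3.06, 3.06], [-0.37, 2.12], [-1.25, 1.32], [0.18, 2.47], [-1.1, 4.24], [0.23, 1.98], [-2.94, 2.94]. Speed limits (rad/s): [2.57, 2.57, 3.14, 3.14, 3.14, 3.14, 3.14].

INTERFACE

Orientations are given as a unit quaternion [w, x, y, z].
In Python, from cell import bot gives the robot as it stands.
- The arm moves only by the tool move_arm, never from a script. Its argument "plan" is a list of rows, each an object of numbers: "x", "y", "z": the shift along the tool's x, y, z in m; "wx", "wy", "wz": the turn, a rotation vector about the tool's x, y, z in units of 6 degrees (1.0 is 6 degrees); "grip": the gripper command: -1 is fully open, 1 is shut, values between are in proportion. A call has 1 to 8 rows; each row is the pose to reach, as a shift and turn from the pose commanded when the call began, along the tool's axes at that moment; what a row does not reach only later rows make up. A row lasts 1/12 s, in which the tool goes at most 41.7 mm and 7.16 degrees, less where a joint would pass 70% of its speed; a pose out of reach is approached as far as the arm can. A call with a gripper value outside its range is refused whole. The fingers move at their own pace and stop on an object; "grip_force" is the grip in N (left out, the last holds). Time passes only in rows, so rows that repeat a pose let the fingers close. It gives the time, the measured TCP pose, the force, the opening and the grip force at its end, in the units of the state.
- bot.read_state(): the state, without advancing time (a new reading comes with each control period).
- bot.camera(name): name is "scene" or "top" or "wrist"; returns the picture (384x512x3 uint8, red, green, blue); there is no depth.
- bot.camera_model(name): a dict with "mtx" (3x3 intrinsics, pixels), "position" and "attitude" of the camera in the world. Camera axes: x right, y down, z forward; pixel columns grow to the right and rows downward; lengths in m; the calibration is good to about 2 mm. A picture is of the moment at which its call begins: read the wrist's pose just before it. camera_model takes no time and is no camera call; for the wrist camera it gives the pose at the moment of the call.
- bot.hand_in(): hands the job in; it is judged then, once.
Trained networks look in the newest picture that a camera, given by its name, has taken for a name from the list of things; names that differ only in an ending like _2 or _b are one class to them, and where a whole thing is asked for, a point or a joint stands for the part that bears it (a point fixed in the world has none). Each returns a list of dicts, best first, with "p" (0 to 1); they miss things now and then, are a little off and sometimes report something else, mostly with a low value. They report only what shows in the picture. A call takes as long as a camera call.
- bot.search_frame(camera, thing): "position" ([x, y, z] in m, in the coordinates of the camera as it stood for that picture, good to about 4 mm: the middle of the surface that is visible of it).
- bot.place_of(camera, thing): "position" ([x, y, z] in m, in the coordinates of the camera as it stood for that picture, good to about 4 mm: a listed point, or the origin of a listed thing).
The state is a dict: "clock": time; "joint_positions": joint angles; "joint_velocities": joint speeds; "effort": joint torques, N m; "ee_pos": TCP position; "tool_rot": TCP orientation; "force": force on the tool from outside, world axes, zero at the start; "moment": the same for the moment, N m; "opening": finger opening in m; "gripper_force": force on a finger pad.
Only numpy, scipy, OpenCV 4.12 (cv2) and the standard library are available. Lean on these libraries where they do the work, as an engineer would, in place of code of your own. Each camera call takes 0.05 s, during which the arm holds its last target. There are 200 camera calls.

## Working session

There is one attempt and no reset: what is moved stays moved. The work goes in short steps, Python scripts to look and compute and a tool call to move; the robot and the scene stay as the last step left them, time stands still between calls to the robot, and variables do not carry over. Pictures are saved under pics/ and viewed, at most 10 in all, crops included, and the job is handed in when it is done.

Besides the shell and the picture viewer there is one more tool, called after ">>>" as name(argument=value, ...) on one line, values as JSON. move_arm: Moves the arm, as the interface text tells. Its arguments: {"type":"object","properties":{"plan":{"type":"array"},"grip_force":{"type":"number"}},"required":["plan"]}

```bash
mkdir -p pics; cat > h.py <<'E'
from cell import bot
import numpy as np, cv2
from scipy.spatial.transform import Rotation as R
def rot(q): return R.from_quat([q[1],q[2],q[3],q[0]])
def w(cam,p):
    m=bot.camera_model(cam); a=np.array(m["attitude"],float)
    Rm=a if a.shape==(3,3) else rot(a).as_matrix()
    return Rm@np.array(p)+np.array(m["position"])
E
python3 - <<'E'
from h import *
s=bot.read_state(); print(s)
ims=[]
for c in("scene","top"):
    im=bot.camera(c); ims.append(im); print(c,bot.camera_model(c))
    for t in("drive","knob","caliper","jug_red"):
        for d in bot.place_of(c,t)[:2]: print(c,t,d["p"],w(c,d["position"]).round(4))
for i,c in zip(ims,("scene","top")): cv2.imwrite(f"pics/{c}0.png",i[...,::-1])
E
```

```text
{'clock': 0.0, 'joint_positions': array([ 1.06718627,  0.62934436,  0.03845565,  1.51837964, -0.0269856 ,
        0.99629321, -0.01995705]), 'joint_velocities': array([-0.0003234 , -0.00022039, -0.00130478, -0.00179962, -0.00059675,
       -0.00024241,  0.00025345]), 'effort': array([ 1.45738418e-04, -5.63399971e+01,  1.22628573e+00, -1.93443310e+01,
        1.10959390e-02,  1.05764242e-02,  1.22501604e-05]), 'ee_pos': array([ 0.27532002, -0.5881163 ,  0.23038677]), 'tool_rot': array([-9.25134179e-04,  9.76131093e-01,  2.17180067e-01, -2.29073547e-04]), 'force': array([-0.9761341 , -0.30967285, -0.11774655]), 'moment': array([-0.01687448, -0.00952419,  0.02226483]), 'gripper_force': 0.0, 'opening': 0.08520012039556367}
scene {'mtx': array([[404.79202326,   0.        , 249.65880015],
       [  0.        , 404.79202326, 187.22418076],
       [  0.        ,   0.        ,   1.        ]]), 'position': array([-0.10896946, -0.75178281,  0.61486774]), 'attitude': array([-0.37674439,  0.78083872, -0.44960296,  0.21496916])}
scene drive 0.64 [ 0.5578 -0.3091 -0.0014]
scene knob 0.95 [ 0.4274 -0.2617  0.0683]
scene caliper 0.8 [ 0.2898 -0.3253 -0.0064]
scene jug_red 0.6 [ 0.564  -0.5547 -0.0027]
top {'mtx': array([[463.75038658,   0.        , 256.76634507],
       [  0.        , 463.75038658, 194.49641469],
       [  0.        ,   0.        ,   1.        ]]), 'position': array([ 0.37949227, -0.40785756,  0.93018083]), 'attitude': array([ 0.04383553, -0.69924058,  0.71268857, -0.034872  ])}
top drive 0.97 [ 0.5596 -0.3096 -0.0022]
top knob 0.55 [ 0.4335 -0.2664  0.068 ]
top caliper 0.73 [ 0.2898 -0.3266  0.001 ]
top jug_red 0.75 [ 0.5725 -0.5572  0.0021]
```

View pics/top0.png

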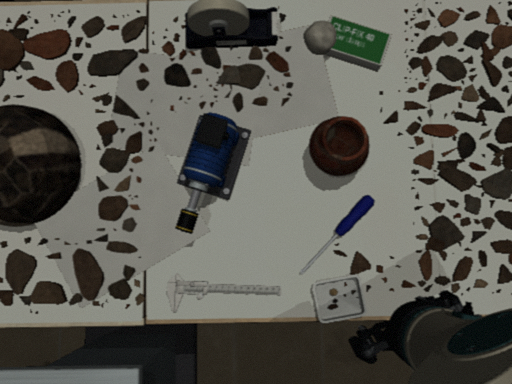

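View pics/scene0.png

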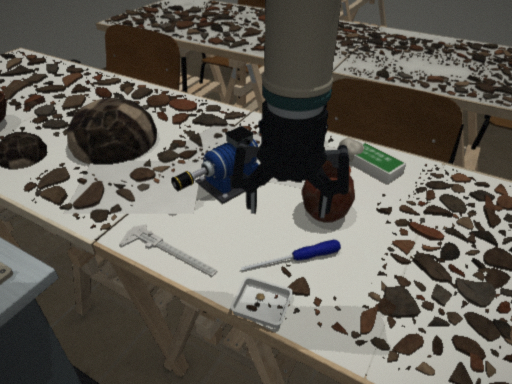

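The top view shows the drive at about (213,155), with the knob at (187,219) on its lower left. The caliper is at (225,290) and the jug at (339,145), both well clear of the knob. The scene view agrees. Next I'll refine the axis direction in the top view.

```bash
python3 - <<'E'
from h import *
im=bot.camera("top"); m=bot.camera_model("top"); K=m["mtx"]; Rm=rot(m["attitude"]).as_matrix(); P=np.array(m["position"])
c=cv2.resize(im[100:245,160:270],None,fx=5,fy=5,interpolation=cv2.INTER_CUBIC)[:600] 
cv2.imwrite("pics/crop.png",cv2.resize(im[100:245,160:270],None,fx=4,fy=4,interpolation=cv2.INTER_CUBIC)[...,::-1])
def back(uv,z):
    d=Rm@np.linalg.inv(K)@[uv[0],uv[1],1]; return P+d*(z-P[2])/d[2]
hsv=cv2.cvtColor(im,cv2.COLOR_RGB2HSV)
yel=cv2.inRange(hsv,(20,90,60),(38,255,255)); yel[:200]=0;yel[240:]=0;yel[:,:170]=0;yel[:,210:]=0
v,u=np.nonzero(yel); print(len(u),u.mean(),v.mean(),back((u.mean(),v.mean()),.083)[:3])
print(np.c_[u,v].tolist())
for k in("drive","knob"):
  for cam in("top",):
    r=[]
    for _ in range(4):
        bot.camera(cam); d=bot.place_of(cam,k)
        if d: r.append(w(cam,d[0]["position"]))
    print(k,np.mean(r,0),np.std(r,0))
print(bot.read_state()["clock"])
E
```

```text
36 185.83333333333334 220.47222222222223 [ 0.42906682 -0.26724813  0.083     ]
[[181, 210], [183, 211], [184, 211], [185, 212], [186, 212], [187, 212], [188, 212], [189, 212], [188, 213], [189, 213], [190, 213], [191, 213], [191, 214], [192, 214], [193, 214], [194, 214], [194, 215], [195, 215], [176, 226], [177, 226], [178, 227], [179, 227], [180, 227], [181, 227], [181, 228], [182, 228], [183, 228], [184, 228], [183, 229], [184, 229], [185, 229], [186, 229], [187, 229], [187, 230], [188, 230], [189, 230]]
drive [ 0.55969744 -0.30952159 -0.00167853] [0.00195292 0.00074126 0.00074189]
knob [ 0.43327446 -0.26544205  0.06709972] [0.00147501 0.00077431 0.00143476]
1.35
```

View pics/crop.png

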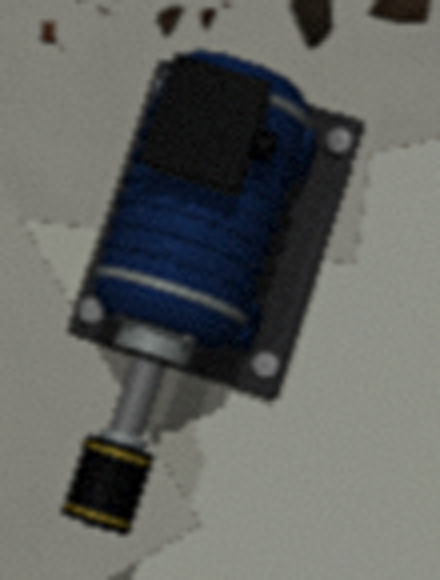

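```bash
python3 - <<'E'
from h import *
m=bot.camera_model("top"); K=m["mtx"]; Rm=rot(m["attitude"]).as_matrix(); P=np.array(m["position"])
def back(u,v,z):
    d=Rm@np.linalg.inv(K)@[u,v,1]; return (P+d*(z-P[2])/d[2])[:2]
def ang(a,b): d=b-a; return np.degrees(np.arctan2(d[1],d[0])),np.linalg.norm(d)
C=lambda x,y,z: back(160+x/4-.4,100+y/4-.4,z)
print("foot R",ang(C(275,398,.01),C(362,122,.01)),"front",ang(C(275,398,.01),C(72,328,.01)))
print("bolts",ang(C(264,364,.012),C(340,139,.012)),ang(C(264,364,.012),C(91,309,.012)))
print("rings",ang(back(182.7,228.2,.083),back(188.4,212.8,.083)),ang(back(176,226,.07),back(181,210,.07)),ang(back(189,230,.07),back(195,215,.07)))
print("knob",back(185.6,220.5,.083))
print("sides mid",(back(176,226,.07)+back(181,210,.07)+back(189,230,.07)+back(195,215,.07))/4)
s=bot.read_state(); T=rot(s["tool_rot"]); print(T.as_matrix())
E
```

```text
foot R (np.float64(-18.12634550589082), np.float64(0.14711643505941419)) front (np.float64(69.82362736311927), np.float64(0.10820202543933921))
bolts (np.float64(-19.229216729997965), np.float64(0.12053332722400206)) (np.float64(71.16838819610847), np.float64(0.09139584136219932))
rings (np.float64(-20.540111803656064), np.float64(0.02989850167168882)) (np.float64(-17.45056034207679), np.float64(0.031038194603927604)) (np.float64(-22.13339806875215), np.float64(0.02984000881309586))
knob [ 0.42902411 -0.26682003]
sides mid [ 0.43029014 -0.26400422]
[[ 9.05699131e-01  4.23921076e-01  7.53576025e-05]
 [ 4.23921078e-01 -9.05699133e-01 -2.25204624e-05]
 [ 5.87044166e-05  5.23424394e-05 -9.99999997e-01]]
```

>>> move_arm(plan=[{"x": 0.03,"y": -0.024,"z": 0.008,"wz": 0.8,"grip": -1},{"x": 0.06,"y": -0.049,"z": 0.016,"wz": 1.6},{"x": 0.09,"y": -0.073,"z": 0.024,"wz": 2.4},{"x": 0.12,"y": -0.098,"z": 0.032,"wz": 3.2},{"x": 0.15,"y": -0.122,"z": 0.04,"wz": 4.0},{"x": 0.18,"y": -0.147,"z": 0.047,"wz": 4.8},{"x": 0.21,"y": -0.171,"z": 0.054,"wz": 5.6},{"x": 0.24,"y": -0.195,"z": 0.061,"wz": 6.4}])

```text
$.plan[0]: bad value
```

>>> move_arm(plan=[{"x": 0.03,"y": -0.024,"z": 0.008,"wx": 0,"wy": 0,"wz": 0.8,"grip": -1},{"x": 0.06,"y": -0.049,"z": 0.016,"wx": 0,"wy": 0,"wz": 1.6,"grip": -1},{"x": 0.09,"y": -0.073,"z": 0.024,"wx": 0,"wy": 0,"wz": 2.4,"grip": -1},{"x": 0.12,"y": -0.098,"z": 0.032,"wx": 0,"wy": 0,"wz": 3.2,"grip": -1},{"x": 0.15,"y": -0.122,"z": 0.04,"wx": 0,"wy": 0,"wz": 4.0,"grip": -1},{"x": 0.18,"y": -0.147,"z": 0.047,"wx": 0,"wy": 0,"wz": 4.8,"grip": -1},{"x": 0.21,"y": -0.171,"z": 0.054,"wx": 0,"wy": 0,"wz": 5.6,"grip": -1},{"x": 0.24,"y": -0.195,"z": 0.061,"wx": 0,"wy": 0,"wz": 6.4,"grip": -1}])

```text
clock: 2.02
ee_pos: [0.4109, -0.3087, 0.1703]
tool_rot: [0.0, 0.993, -0.118, 0.0]
force: [1.1, 0.1, 0.3]
opening: 0.0857
gripper_force: 0.0
```

>>> move_arm(plan=[{"x": 0.005,"y": -0.024,"z": 0.005,"wx": 0,"wy": 0,"wz": 0.5,"grip": -1},{"x": 0.01,"y": -0.048,"z": 0.01,"wx": 0,"wy": 0,"wz": 0.97,"grip": -1},{"x": 0.01,"y": -0.048,"z": 0.01,"wx": 0,"wy": 0,"wz": 0.97,"grip": -1},{"x": 0.01,"y": -0.048,"z": 0.01,"wx": 0,"wy": 0,"wz": 0.97,"grip": -1},{"x": 0.01,"y": -0.048,"z": 0.01,"wx": 0,"wy": 0,"wz": 0.97,"grip": -1}])

```text
clock: 2.43
ee_pos: [0.4311, -0.2666, 0.1605]
tool_rot: [0.0, 0.986, -0.166, 0.0]
force: [-0.2, 0.3, -0.3]
opening: 0.0854
gripper_force: 0.0
```

```bash
python3 - <<'E'
from h import *
s=bot.read_state(); T=rot(s["tool_rot"]).as_matrix(); print(s["ee_pos"],np.degrees(np.arctan2(T[1,0],T[0,0])),s["force"],T[2])
im=bot.camera("wrist"); cv2.imwrite("pics/wr.png",im[...,::-1])
print(bot.camera_model("wrist"))
for k in("knob","drive"):
    for d in bot.place_of("wrist",k)[:1]: print(k,d["p"],w("wrist",d["position"]).round(4))
E
```

```text
[ 0.43109451 -0.26661911  0.16054713] -19.115875092032827 [-0.20414258  0.33554731 -0.32806977] [ 5.81611197e-04  7.44906887e-04 -9.99999553e-01]
{'mtx': array([[270.55884135,   0.        , 260.50497028],
       [  0.        , 270.55884135, 191.52351571],
       [  0.        ,   0.        ,   1.        ]]), 'position': array([ 0.49287963, -0.2890575 ,  0.30417414]), 'attitude': array([-0.07599416, -0.57455674,  0.80799501,  0.10608253])}
knob 0.9 [ 0.4307 -0.2653  0.0693]
drive 0.58 [ 0.5607 -0.3141  0.001 ]
```

View pics/wr.png

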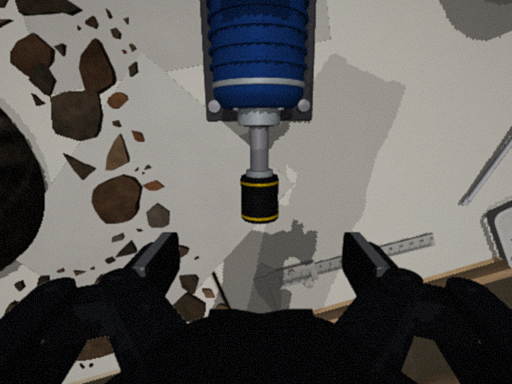

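The knob is at (259,199), midway between the fingertips at (168,240) and (352,240), and the shaft runs vertically in the picture. That means the tool is aligned, so I can descend.

>>> move_arm(plan=[{"x": 0,"y": -0.001,"z": 0.025,"wx": 0,"wy": 0,"wz": 0,"grip": -1},{"x": 0,"y": -0.001,"z": 0.05,"wx": 0,"wy": 0,"wz": 0,"grip": -1},{"x": 0,"y": -0.001,"z": 0.075,"wx": 0,"wy": 0,"wz": 0,"grip": -1},{"x": 0,"y": -0.001,"z": 0.095,"wx": 0,"wy": 0,"wz": 0,"grip": -1},{"x": 0,"y": -0.001,"z": 0.109,"wx": 0,"wy": 0,"wz": 0,"grip": -1},{"x": 0,"y": -0.001,"z": 0.109,"wx": 0,"wy": 0,"wz": 0,"grip": -1},{"x": 0,"y": -0.001,"z": 0.109,"wx": 0,"wy": 0,"wz": 0,"grip": -1}])

```text
clock: 3.17
ee_pos: [0.4307, -0.2658, 0.0511]
tool_rot: [-0.0, 0.986, -0.167, -0.001]
force: [-0.2, -0.4, 0.6]
opening: 0.0855
gripper_force: 0.0
```

>>> move_arm(plan=[{"x": 0,"y": 0,"z": 0,"wx": 0,"wy": 0,"wz": 0,"grip": -0.2},{"x": 0,"y": 0,"z": 0,"wx": 0,"wy": 0,"wz": 0,"grip": 0.0},{"x": 0,"y": 0,"z": 0,"wx": 0,"wy": 0,"wz": 0,"grip": 0.1},{"x": 0,"y": 0,"z": 0,"wx": 0,"wy": 0,"wz": 0,"grip": 0.15},{"x": 0,"y": 0,"z": 0,"wx": 0,"wy": 0,"wz": 0,"grip": 0.15},{"x": 0,"y": 0,"z": 0,"wx": 0,"wy": 0,"wz": 0,"grip": 0.15}], grip_force=50)

```text
clock: 3.67
ee_pos: [0.4317, -0.265, 0.0517]
tool_rot: [0.0, 0.986, -0.166, 0.0]
force: [-0.1, -0.1, -0.5]
opening: 0.0363
gripper_force: 0.0
```

>>> move_arm(plan=[{"x": 0,"y": 0,"z": 0,"wx": 0,"wy": 0,"wz": 0,"grip": 0.18},{"x": 0,"y": 0,"z": 0,"wx": 0,"wy": 0,"wz": 0,"grip": 0.21},{"x": 0,"y": 0,"z": 0,"wx": 0,"wy": 0,"wz": 0,"grip": 1},{"x": 0,"y": 0,"z": 0,"wx": 0,"wy": 0,"wz": 0,"grip": 1},{"x": 0,"y": 0,"z": 0,"wx": 0,"wy": 0,"wz": 0,"grip": 1},{"x": 0,"y": 0,"z": 0,"wx": 0,"wy": 0,"wz": 0,"grip": 1}], grip_force=50)

```text
clock: 4.17
ee_pos: [0.4315, -0.2656, 0.0518]
tool_rot: [0.0, 0.986, -0.166, 0.0]
force: [-1.2, -0.8, 5.2]
opening: 0.0325
gripper_force: 49.1
```

```bash
cat > st.py <<'E'
from h import *
u=np.array([np.cos(np.radians(-19.15)),np.sin(np.radians(-19.15)),0]); v=np.array([-u[1],u[0],0])
import sys
n=int(sys.argv[1]) if len(sys.argv)>1 else 1
a=[];f=[]
for i in range(n):
    if n>1: bot.camera("top")
    s=bot.read_state(); p=s["ee_pos"]; F=s["force"]
    a.append([p@u*1e3,p@v*1e3,p[2]*1e3]);f.append([F@u,F@v,F[2]])
a=np.array(a);f=np.array(f)
print("pos mm",a.mean(0).round(2),a.std(0).round(2),"F",f.mean(0).round(2),f.std(0).round(2),"mom",s["moment"],"t",s["clock"],s["opening"],s["gripper_force"])
E
python3 st.py 8
```

```text
pos mm [ 494.71 -109.33   51.78] [0.02 0.02 0.01] F [-0.56 -1.37  5.17] [0.51 0.39 0.46] mom [-0.233972    0.24245765  0.09434732] t 4.5667 0.0327863021257338 49.092602133750916
```

>>> move_arm(plan=[{"x": 0.0003,"y": 0,"z": 0,"wx": 0,"wy": 0,"wz": 0,"grip": 1},{"x": 0.0006,"y": 0,"z": 0,"wx": 0,"wy": 0,"wz": 0,"grip": 1},{"x": 0.0008,"y": 0,"z": 0,"wx": 0,"wy": 0,"wz": 0,"grip": 1},{"x": 0.0008,"y": 0,"z": 0,"wx": 0,"wy": 0,"wz": 0,"grip": 1}])

```text
clock: 4.9
ee_pos: [0.4317, -0.2657, 0.0518]
tool_rot: [0.0, 0.986, -0.166, -0.0]
force: [-1.9, -0.4, 7.2]
opening: 0.033
gripper_force: 49.1
```

```bash
python3 st.py 3
```

```text
pos mm [ 494.93 -109.33   51.77] [0.01 0.02 0.01] F [-1.94 -1.25  5.86] [0.46 0.7  0.44] mom [-0.27112531  0.42200187  0.10833147] t 5.05 0.03277733673136455 49.08037483692169
```

>>> move_arm(plan=[{"x": 0.0004,"y": 0,"z": 0,"wx": 0,"wy": 0,"wz": 0,"grip": 1},{"x": 0.0008,"y": 0,"z": 0,"wx": 0,"wy": 0,"wz": 0,"grip": 1},{"x": 0.0012,"y": 0,"z": 0,"wx": 0,"wy": 0,"wz": 0,"grip": 1},{"x": 0.0016,"y": 0,"z": 0,"wx": 0,"wy": 0,"wz": 0,"grip": 1},{"x": 0.002,"y": 0,"z": 0,"wx": 0,"wy": 0,"wz": 0,"grip": 1}])

```text
clock: 5.47
ee_pos: [0.4335, -0.2663, 0.0518]
tool_rot: [0.0, 0.986, -0.166, -0.0]
force: [-3.1, 0.2, 6.2]
opening: 0.0325
gripper_force: 49.1
```

```bash
python3 st.py 3
```

```text
pos mm [ 496.95 -109.31   51.76] [0.01 0.   0.  ] F [-1.62 -1.2   6.49] [0.7  0.17 0.81] mom [-0.19645215  0.48046421  0.08368309] t 5.6167 0.0328076233745281 49.08057153224945
```

>>> move_arm(plan=[{"x": 0.0004,"y": 0,"z": 0,"wx": 0,"wy": 0,"wz": 0,"grip": 1},{"x": 0.0008,"y": 0,"z": 0,"wx": 0,"wy": 0,"wz": 0,"grip": 1},{"x": 0.0012,"y": 0,"z": 0,"wx": 0,"wy": 0,"wz": 0,"grip": 1},{"x": 0.0016,"y": 0,"z": 0,"wx": 0,"wy": 0,"wz": 0,"grip": 1},{"x": 0.002,"y": 0,"z": 0,"wx": 0,"wy": 0,"wz": 0,"grip": 1},{"x": 0.0024,"y": 0,"z": 0,"wx": 0,"wy": 0,"wz": 0,"grip": 1}])

```text
clock: 6.12
ee_pos: [0.4358, -0.267, 0.0518]
tool_rot: [0.0, 0.986, -0.166, -0.0]
force: [-3.0, -0.1, 7.1]
opening: 0.0327
gripper_force: 49.1
```

```bash
python3 st.py 3
```

```text
pos mm [ 499.36 -109.29   51.77] [0.   0.02 0.  ] F [-1.63 -0.95  6.73] [0.46 0.51 0.33] mom [-0.15303832  0.44847119  0.1167551 ] t 6.2667 0.03261476567059035 49.08066809177399
```

>>> move_arm(plan=[{"x": 0.0004,"y": 0,"z": 0,"wx": 0,"wy": 0,"wz": 0,"grip": 1},{"x": 0.0008,"y": 0,"z": 0,"wx": 0,"wy": 0,"wz": 0,"grip": 1},{"x": 0.0012,"y": 0,"z": 0,"wx": 0,"wy": 0,"wz": 0,"grip": 1},{"x": 0.0016,"y": 0,"z": 0,"wx": 0,"wy": 0,"wz": 0,"grip": 1},{"x": 0.002,"y": 0,"z": 0,"wx": 0,"wy": 0,"wz": 0,"grip": 1},{"x": 0.0024,"y": 0,"z": 0,"wx": 0,"wy": 0,"wz": 0,"grip": 1}])

```text
clock: 6.77
ee_pos: [0.438, -0.2677, 0.0518]
tool_rot: [0.0, 0.986, -0.166, -0.0]
force: [-3.2, 0.4, 6.8]
opening: 0.0331
gripper_force: 49.1
```

```bash
python3 st.py
```

```text
pos mm [ 501.57 -109.25   51.75] [0. 0. 0.] F [-3.13 -0.65  6.84] [0. 0. 0.] mom [-0.18483586  0.66857614  0.12357473] t 6.7667 0.03305942167338697 49.12925183773041
```

>>> move_arm(plan=[{"x": 0.0004,"y": 0,"z": 0,"wx": 0,"wy": 0,"wz": 0,"grip": 1},{"x": 0.0008,"y": 0,"z": 0,"wx": 0,"wy": 0,"wz": 0,"grip": 1},{"x": 0.0012,"y": 0,"z": 0,"wx": 0,"wy": 0,"wz": 0,"grip": 1},{"x": 0.0016,"y": 0,"z": 0,"wx": 0,"wy": 0,"wz": 0,"grip": 1},{"x": 0.002,"y": 0,"z": 0,"wx": 0,"wy": 0,"wz": 0,"grip": 1},{"x": 0.0024,"y": 0,"z": 0,"wx": 0,"wy": 0,"wz": 0,"grip": 1}])

```text
clock: 7.27
ee_pos: [0.4381, -0.2678, 0.0517]
tool_rot: [-0.001, 0.986, -0.166, -0.002]
force: [-8.0, 0.9, 11.7]
opening: 0.0324
gripper_force: 49.6
```

```bash
python3 st.py
```

```text
pos mm [ 501.73 -109.27   51.73] [0. 0. 0.] F [-7.89 -1.76 11.75] [0. 0. 0.] mom [0.01270712 1.38176823 0.18216398] t 7.2667 0.032350867621514574 49.57417666912079
```

>>> move_arm(plan=[{"x": 0.0005,"y": 0,"z": -0.0005,"wx": 0,"wy": 0,"wz": 0,"grip": 1},{"x": 0.001,"y": 0,"z": -0.001,"wx": 0,"wy": 0,"wz": 0,"grip": 1},{"x": 0.0015,"y": 0,"z": -0.001,"wx": 0,"wy": 0,"wz": 0,"grip": 1},{"x": 0.002,"y": 0,"z": -0.001,"wx": 0,"wy": 0,"wz": 0,"grip": 1},{"x": 0.002,"y": 0,"z": -0.001,"wx": 0,"wy": 0,"wz": 0,"grip": 1}])

```text
clock: 7.68
ee_pos: [0.4381, -0.2677, 0.0518]
tool_rot: [-0.001, 0.986, -0.166, -0.004]
force: [-8.2, 0.4, 3.9]
opening: 0.0324
gripper_force: 50.1
```

```bash
python3 st.py 4
```

```text
pos mm [ 501.75 -109.23   51.8 ] [0.01 0.01 0.  ] F [-7.47 -1.82  4.66] [0.57 0.77 0.3 ] mom [-0.03160327  1.58680298  0.22732902] t 7.8833 0.03274779330542352 50.11425018310547
```

>>> move_arm(plan=[{"x": 0.0005,"y": 0,"z": 0,"wx": 0,"wy": 0,"wz": 0,"grip": 1},{"x": 0.001,"y": 0,"z": 0,"wx": 0,"wy": 0,"wz": 0,"grip": 1},{"x": 0.0015,"y": 0,"z": 0,"wx": 0,"wy": 0,"wz": 0,"grip": 1},{"x": 0.0015,"y": 0,"z": 0,"wx": 0,"wy": 0,"wz": 0,"grip": 1}])

```text
clock: 8.22
ee_pos: [0.4382, -0.2678, 0.0518]
tool_rot: [-0.002, 0.986, -0.167, -0.005]
force: [-10.5, 1.0, 8.0]
opening: 0.0327
gripper_force: 50.4
```

```bash
python3 st.py 3
```

```text
pos mm [ 501.79 -109.22   51.77] [0.   0.01 0.  ] F [-10.69  -1.96   7.78] [0.65 0.34 0.69] mom [0.12416351 2.12966863 0.18957261] t 8.3667 0.03262033811516948 50.39167821407318
```

>>> move_arm(plan=[{"x": 0.0005,"y": 0,"z": 0,"wx": 0,"wy": 0,"wz": 0,"grip": 1},{"x": 0.0008,"y": 0,"z": 0,"wx": 0,"wy": 0,"wz": 0,"grip": 1},{"x": 0.0008,"y": 0,"z": 0,"wx": 0,"wy": 0,"wz": 0,"grip": 1},{"x": 0.0008,"y": 0,"z": 0,"wx": 0,"wy": 0,"wz": 0,"grip": 1},{"x": 0.0008,"y": 0,"z": 0,"wx": 0,"wy": 0,"wz": 0,"grip": 1},{"x": 0.0008,"y": 0,"z": 0,"wx": 0,"wy": 0,"wz": 0,"grip": 1},{"x": 0.0008,"y": 0,"z": 0,"wx": 0,"wy": 0,"wz": 0,"grip": 1},{"x": 0.0008,"y": 0,"z": 0,"wx": 0,"wy": 0,"wz": 0,"grip": 1}])

```text
clock: 9.03
ee_pos: [0.4382, -0.2678, 0.0518]
tool_rot: [-0.002, 0.986, -0.167, -0.006]
force: [-11.6, 1.1, 9.2]
opening: 0.0323
gripper_force: 50.5
```

```bash
python3 st.py 8
```

```text
pos mm [ 501.8  -109.21   51.76] [0.01 0.01 0.01] F [-12.09  -1.88   8.87] [0.52 0.41 0.66] mom [0.14330934 2.36474497 0.1394892 ] t 9.4333 0.03276352770492436 50.528597831726074
```

```bash
sed -i 's/p=s\["ee_pos"\];/p=s["ee_pos"]-0.019*rot(s["tool_rot"]).as_matrix()[:,2];/; s/"t",s/"tilt mrad",(rot(s["tool_rot"]).as_matrix()[:,2]@u*1e3).round(1),"t",s/' st.py; python3 st.py 3
```

```text
pos mm [ 502.03 -109.24   70.76] [0.01 0.01 0.  ] F [-11.59  -2.25   9.34] [0.15 0.15 0.58] mom [0.15043115 2.34690796 0.16086016] tilt mrad -12.5 t 9.5833 0.032686159531201915 50.528231263160706
```

>>> move_arm(plan=[{"x": -0.001,"y": 0,"z": 0,"wx": 0,"wy": 0,"wz": 0,"grip": 1},{"x": -0.002,"y": 0,"z": 0,"wx": 0,"wy": 0,"wz": 0,"grip": 1},{"x": -0.003,"y": 0,"z": 0,"wx": 0,"wy": 0,"wz": 0,"grip": 1},{"x": -0.004,"y": 0,"z": 0,"wx": 0,"wy": 0,"wz": 0,"grip": 1},{"x": -0.005,"y": 0,"z": 0,"wx": 0,"wy": 0,"wz": 0,"grip": 1},{"x": -0.006,"y": 0,"z": 0,"wx": 0,"wy": 0,"wz": 0,"grip": 1},{"x": -0.007,"y": 0,"z": 0,"wx": 0,"wy": 0,"wz": 0,"grip": 1},{"x": -0.008,"y": 0,"z": 0,"wx": 0,"wy": 0,"wz": 0,"grip": 1}])

```text
clock: 10.25
ee_pos: [0.438, -0.2677, 0.0519]
tool_rot: [0.001, 0.986, -0.166, 0.001]
force: [0.8, -4.1, -9.2]
opening: 0.0325
gripper_force: 50.4
```

```bash
python3 st.py
```

```text
pos mm [ 501.54 -109.24   70.95] [0. 0. 0.] F [ 2.08 -3.58 -9.22] [0. 0. 0.] mom [-0.7233925  -0.06275383  0.12539781] tilt mrad 1.5 t 10.25 0.032457371101662955 50.35691678524017
```

>>> move_arm(plan=[{"x": -0.0007,"y": 0,"z": 0,"wx": 0,"wy": 0,"wz": 0,"grip": 1},{"x": -0.0014,"y": 0,"z": 0,"wx": 0,"wy": 0,"wz": 0,"grip": 1},{"x": -0.0021,"y": 0,"z": 0,"wx": 0,"wy": 0,"wz": 0,"grip": 1},{"x": -0.0028,"y": 0,"z": 0,"wx": 0,"wy": 0,"wz": 0,"grip": 1},{"x": -0.0035,"y": 0,"z": 0,"wx": 0,"wy": 0,"wz": 0,"grip": 1},{"x": -0.004,"y": 0,"z": 0,"wx": 0,"wy": 0,"wz": 0,"grip": 1},{"x": -0.0045,"y": 0,"z": 0,"wx": 0,"wy": 0,"wz": 0,"grip": 1},{"x": -0.005,"y": 0,"z": 0,"wx": 0,"wy": 0,"wz": 0,"grip": 1}])

```text
clock: 10.92
ee_pos: [0.4326, -0.2659, 0.052]
tool_rot: [0.0, 0.986, -0.166, 0.0]
force: [0.5, -5.3, -14.1]
opening: 0.0324
gripper_force: 50.8
```

```bash
python3 st.py
```

```text
pos mm [ 495.87 -109.26   71.03] [0. 0. 0.] F [  2.19  -4.86 -14.09] [0. 0. 0.] mom [-1.0897315   0.00188373  0.11182447] tilt mrad 0.3 t 10.9167 0.03236029191995007 50.77510178089142
```

>>> move_arm(plan=[{"x": -0.0004,"y": 0.0002,"z": 0.0004,"wx": 0,"wy": 0,"wz": 0,"grip": 1},{"x": -0.0008,"y": 0.0004,"z": 0.0008,"wx": 0,"wy": 0,"wz": 0,"grip": 1},{"x": -0.0012,"y": 0.0006,"z": 0.0012,"wx": 0,"wy": 0,"wz": 0,"grip": 1},{"x": -0.0016,"y": 0.0008,"z": 0.0012,"wx": 0,"wy": 0,"wz": 0,"grip": 1},{"x": -0.002,"y": 0.0008,"z": 0.0012,"wx": 0,"wy": 0,"wz": 0,"grip": 1},{"x": -0.0024,"y": 0.0008,"z": 0.0012,"wx": 0,"wy": 0,"wz": 0,"grip": 1},{"x": -0.0028,"y": 0.0008,"z": 0.0012,"wx": 0,"wy": 0,"wz": 0,"grip": 1}])

```text
clock: 11.5
ee_pos: [0.4305, -0.2652, 0.0518]
tool_rot: [0.0, 0.986, -0.166, 0.001]
force: [2.2, -1.7, 5.0]
opening: 0.0325
gripper_force: 52.3
```

```bash
python3 st.py
```

```text
pos mm [ 493.7  -109.33   70.81] [0. 0. 0.] F [ 2.68 -0.89  5.01] [0. 0. 0.] mom [-0.44626213 -0.27028976  0.10578594] tilt mrad 1.7 t 11.5 0.0324887064002522 52.28169143199921
```

>>> move_arm(plan=[{"x": -0.0004,"y": 0,"z": -0.0002,"wx": 0,"wy": 0,"wz": 0,"grip": 1},{"x": -0.0008,"y": 0,"z": -0.0003,"wx": 0,"wy": 0,"wz": 0,"grip": 1},{"x": -0.0012,"y": 0,"z": -0.0003,"wx": 0,"wy": 0,"wz": 0,"grip": 1},{"x": -0.0016,"y": 0,"z": -0.0003,"wx": 0,"wy": 0,"wz": 0,"grip": 1},{"x": -0.002,"y": 0,"z": -0.0003,"wx": 0,"wy": 0,"wz": 0,"grip": 1},{"x": -0.0024,"y": 0,"z": -0.0003,"wx": 0,"wy": 0,"wz": 0,"grip": 1}])

```text
clock: 12.0
ee_pos: [0.4279, -0.2644, 0.0518]
tool_rot: [-0.0, 0.986, -0.166, 0.0]
force: [1.6, -1.4, 6.0]
opening: 0.0329
gripper_force: 52.5
```

```bash
python3 st.py
```

```text
pos mm [ 490.94 -109.39   70.79] [0. 0. 0.] F [ 1.98 -0.78  6.01] [0. 0. 0.] mom [-0.33947307 -0.33593236  0.11392141] tilt mrad 0.9 t 12.0 0.032886174444258724 52.45452404022217
```

>>> move_arm(plan=[{"x": -0.0004,"y": 0,"z": 0,"wx": 0,"wy": 0,"wz": 0,"grip": 1},{"x": -0.0008,"y": 0,"z": 0,"wx": 0,"wy": 0,"wz": 0,"grip": 1},{"x": -0.0012,"y": 0,"z": 0,"wx": 0,"wy": 0,"wz": 0,"grip": 1},{"x": -0.0016,"y": 0,"z": 0,"wx": 0,"wy": 0,"wz": 0,"grip": 1},{"x": -0.002,"y": 0,"z": 0,"wx": 0,"wy": 0,"wz": 0,"grip": 1},{"x": -0.0024,"y": 0,"z": 0,"wx": 0,"wy": 0,"wz": 0,"grip": 1}])

```text
clock: 12.5
ee_pos: [0.4256, -0.2636, 0.0518]
tool_rot: [-0.0, 0.986, -0.166, 0.0]
force: [1.6, -1.7, 6.2]
opening: 0.033
gripper_force: 52.5
```

```bash
python3 st.py
```

```text
pos mm [ 488.53 -109.38   70.78] [0. 0. 0.] F [ 2.04 -1.11  6.18] [0. 0. 0.] mom [-0.3528271  -0.31353408  0.16451554] tilt mrad 0.9 t 12.5 0.03295464897849075 52.456435561180115
```

>>> move_arm(plan=[{"x": -0.0004,"y": 0,"z": 0,"wx": 0,"wy": 0,"wz": 0,"grip": 1},{"x": -0.0008,"y": 0,"z": 0,"wx": 0,"wy": 0,"wz": 0,"grip": 1},{"x": -0.0012,"y": 0,"z": 0,"wx": 0,"wy": 0,"wz": 0,"grip": 1},{"x": -0.0016,"y": 0,"z": 0,"wx": 0,"wy": 0,"wz": 0,"grip": 1},{"x": -0.002,"y": 0,"z": 0,"wx": 0,"wy": 0,"wz": 0,"grip": 1},{"x": -0.0024,"y": 0,"z": 0,"wx": 0,"wy": 0,"wz": 0,"grip": 1}])

```text
clock: 13.0
ee_pos: [0.4234, -0.2629, 0.0518]
tool_rot: [-0.0, 0.986, -0.166, 0.0]
force: [2.1, -1.4, 6.0]
opening: 0.0329
gripper_force: 52.5
```

```bash
python3 st.py
```

```text
pos mm [ 486.16 -109.45   70.78] [0. 0. 0.] F [ 2.39 -0.61  5.97] [0. 0. 0.] mom [-0.3703271  -0.32474814  0.10880554] tilt mrad 0.9 t 13.0 0.0328506906875493 52.47363567352295
```

>>> move_arm(plan=[{"x": -0.0004,"y": 0,"z": 0,"wx": 0,"wy": 0,"wz": 0,"grip": 1},{"x": -0.0008,"y": 0,"z": 0,"wx": 0,"wy": 0,"wz": 0,"grip": 1},{"x": -0.0012,"y": 0,"z": 0,"wx": 0,"wy": 0,"wz": 0,"grip": 1},{"x": -0.0016,"y": 0,"z": 0,"wx": 0,"wy": 0,"wz": 0,"grip": 1},{"x": -0.002,"y": 0,"z": 0,"wx": 0,"wy": 0,"wz": 0,"grip": 1},{"x": -0.0024,"y": 0,"z": 0,"wx": 0,"wy": 0,"wz": 0,"grip": 1}])

```text
clock: 13.5
ee_pos: [0.4224, -0.2625, 0.0518]
tool_rot: [0.0, 0.986, -0.166, 0.002]
force: [6.6, -2.7, 3.4]
opening: 0.0329
gripper_force: 52.4
```

```bash
python3 st.py
```

```text
pos mm [ 485.06 -109.45   70.8 ] [0. 0. 0.] F [ 7.17 -0.42  3.41] [0. 0. 0.] mom [-0.40932992 -1.05666061  0.0495465 ] tilt mrad 3.3 t 13.5 0.032940897298439 52.4290269613266
```

>>> move_arm(plan=[{"x": -0.0004,"y": 0,"z": 0,"wx": 0,"wy": 0,"wz": 0,"grip": 1},{"x": -0.0008,"y": 0,"z": 0,"wx": 0,"wy": 0,"wz": 0,"grip": 1},{"x": -0.0012,"y": 0,"z": 0,"wx": 0,"wy": 0,"wz": 0,"grip": 1},{"x": -0.0016,"y": 0,"z": 0,"wx": 0,"wy": 0,"wz": 0,"grip": 1},{"x": -0.002,"y": 0,"z": 0,"wx": 0,"wy": 0,"wz": 0,"grip": 1},{"x": -0.002,"y": 0,"z": 0,"wx": 0,"wy": 0,"wz": 0,"grip": 1}])

```text
clock: 14.0
ee_pos: [0.4223, -0.2625, 0.0518]
tool_rot: [0.001, 0.986, -0.166, 0.003]
force: [9.0, -2.1, 1.3]
opening: 0.0324
gripper_force: 52.1
```

```bash
python3 st.py 4
```

```text
pos mm [ 484.9  -109.47   70.83] [0.01 0.02 0.01] F [9.2  0.08 0.93] [0.59 0.69 0.37] mom [-0.49750171 -1.62815892  0.02744197] tilt mrad 6.5 t 14.2 0.03243971125285869 52.094576954841614
```

>>> move_arm(plan=[{"x": -0.0006,"y": 0,"z": 0,"wx": 0,"wy": 0,"wz": 0,"grip": 1},{"x": -0.0012,"y": 0,"z": 0,"wx": 0,"wy": 0,"wz": 0,"grip": 1},{"x": -0.0017,"y": 0,"z": 0,"wx": 0,"wy": 0,"wz": 0,"grip": 1},{"x": -0.0017,"y": 0,"z": 0,"wx": 0,"wy": 0,"wz": 0,"grip": 1},{"x": -0.0017,"y": 0,"z": 0,"wx": 0,"wy": 0,"wz": 0,"grip": 1},{"x": -0.0017,"y": 0,"z": 0,"wx": 0,"wy": 0,"wz": 0,"grip": 1}])

```text
clock: 14.7
ee_pos: [0.4222, -0.2625, 0.0519]
tool_rot: [0.001, 0.986, -0.166, 0.005]
force: [10.6, -3.1, -2.1]
opening: 0.0321
gripper_force: 51.8
```

```bash
python3 st.py 8
```

```text
pos mm [ 484.8  -109.46   70.86] [0.02 0.01 0.01] F [11.89  0.43 -1.93] [0.35 0.5  0.52] mom [-0.63378332 -2.19539582  0.05388112] tilt mrad 9.3 t 15.1 0.03231488587088319 51.75882697105408
```

>>> move_arm(plan=[{"x": 0,"y": 0,"z": 0,"wx": 0,"wy": 0,"wz": 0,"grip": 1},{"x": 0,"y": 0,"z": 0,"wx": 0,"wy": 0,"wz": 0,"grip": 1},{"x": 0,"y": 0,"z": 0,"wx": 0,"wy": 0,"wz": 0,"grip": 1},{"x": 0,"y": 0,"z": 0,"wx": 0,"wy": 0,"wz": 0,"grip": 1},{"x": 0,"y": 0,"z": 0,"wx": 0,"wy": 0,"wz": 0,"grip": 1}])

```text
clock: 15.52
ee_pos: [0.4222, -0.2625, 0.0519]
tool_rot: [0.001, 0.986, -0.166, 0.004]
force: [11.2, -3.5, -1.6]
opening: 0.0328
gripper_force: 51.8
```

```bash
python3 st.py 2
```

```text
pos mm [ 484.79 -109.48   70.86] [0. 0. 0.] F [12.09  0.54 -2.47] [0.71 0.33 0.45] mom [-0.61901392 -2.20903468  0.03036951] tilt mrad 9.3 t 15.6167 0.03270474050536467 51.76001250743866
```

>>> move_arm(plan=[{"x": 0.001,"y": 0,"z": 0,"wx": 0,"wy": 0,"wz": 0,"grip": 1},{"x": 0.002,"y": 0,"z": 0,"wx": 0,"wy": 0,"wz": 0,"grip": 1},{"x": 0.003,"y": 0,"z": 0,"wx": 0,"wy": 0,"wz": 0,"grip": 1},{"x": 0.004,"y": 0,"z": 0,"wx": 0,"wy": 0,"wz": 0,"grip": 1},{"x": 0.005,"y": 0,"z": 0,"wx": 0,"wy": 0,"wz": 0,"grip": 1},{"x": 0.006,"y": 0,"z": 0,"wx": 0,"wy": 0,"wz": 0,"grip": 1},{"x": 0.007,"y": 0,"z": 0,"wx": 0,"wy": 0,"wz": 0,"grip": 1},{"x": 0.008,"y": 0,"z": 0,"wx": 0,"wy": 0,"wz": 0,"grip": 1}])

```text
clock: 16.28
ee_pos: [0.4228, -0.2627, 0.0517]
tool_rot: [-0.001, 0.986, -0.166, -0.002]
force: [-1.4, -0.2, 13.3]
opening: 0.0325
gripper_force: 53.3
```

```bash
python3 st.py
```

```text
pos mm [ 485.65 -109.46   70.72] [0. 0. 0.] F [-1.25 -0.61 13.34] [0. 0. 0.] mom [-0.15602358  0.46262732  0.16515627] tilt mrad -3.7 t 16.2833 0.032517483943938254 53.32578420639038
```

>>> move_arm(plan=[{"x": 0.001,"y": 0,"z": -0.0003,"wx": 0,"wy": 0,"wz": 0,"grip": 1},{"x": 0.002,"y": 0,"z": -0.0007,"wx": 0,"wy": 0,"wz": 0,"grip": 1},{"x": 0.003,"y": 0,"z": -0.0007,"wx": 0,"wy": 0,"wz": 0,"grip": 1},{"x": 0.004,"y": 0,"z": -0.0007,"wx": 0,"wy": 0,"wz": 0,"grip": 1},{"x": 0.005,"y": 0,"z": -0.0007,"wx": 0,"wy": 0,"wz": 0,"grip": 1},{"x": 0.006,"y": 0,"z": -0.0007,"wx": 0,"wy": 0,"wz": 0,"grip": 1},{"x": 0.0065,"y": 0,"z": -0.0007,"wx": 0,"wy": 0,"wz": 0,"grip": 1},{"x": 0.0065,"y": 0,"z": -0.0007,"wx": 0,"wy": 0,"wz": 0,"grip": 1}])

```text
clock: 16.95
ee_pos: [0.4288, -0.2646, 0.0518]
tool_rot: [-0.001, 0.986, -0.166, -0.002]
force: [-1.2, -0.2, 6.1]
opening: 0.0325
gripper_force: 52.7
```

```bash
python3 st.py 5
```

```text
pos mm [ 491.89 -109.37   70.78] [0.01 0.01 0.01] F [-1.43 -1.13  6.12] [0.28 0.57 0.32] mom [-0.16660222  0.33811633  0.11748996] tilt mrad -4.4 t 17.2 0.03249604755527064 52.66656696796417
```

>>> move_arm(plan=[{"x": 0.0005,"y": 0,"z": -0.0002,"wx": 0,"wy": 0,"wz": 0,"grip": 1},{"x": 0.001,"y": 0,"z": -0.0003,"wx": 0,"wy": 0,"wz": 0,"grip": 1},{"x": 0.0014,"y": 0,"z": -0.0003,"wx": 0,"wy": 0,"wz": 0,"grip": 1},{"x": 0.0016,"y": 0,"z": -0.0003,"wx": 0,"wy": 0,"wz": 0,"grip": 1},{"x": 0.0016,"y": 0,"z": -0.0003,"wx": 0,"wy": 0,"wz": 0,"grip": 1},{"x": 0.0016,"y": 0,"z": -0.0003,"wx": 0,"wy": 0,"wz": 0,"grip": 1}])

```text
clock: 17.7
ee_pos: [0.4317, -0.2656, 0.0519]
tool_rot: [-0.0, 0.986, -0.166, -0.001]
force: [-1.9, 1.2, -3.0]
opening: 0.0327
gripper_force: 51.8
```

```bash
python3 st.py 4
```

```text
pos mm [ 495.07 -109.33   70.91] [0.04 0.01 0.01] F [-2.21 -0.69 -4.81] [0.21 0.42 1.16] mom [-0.07499089  0.47084397  0.13258814] tilt mrad -1.5 t 17.9 0.03249157631781431 51.5311861038208
```

>>> move_arm(plan=[{"x": -0.0005,"y": 0,"z": 0,"wx": 0,"wy": 0,"wz": 0,"grip": 1},{"x": -0.001,"y": 0,"z": 0,"wx": 0,"wy": 0,"wz": 0,"grip": 1},{"x": -0.0015,"y": 0,"z": 0,"wx": 0,"wy": 0,"wz": 0,"grip": 1},{"x": -0.002,"y": 0,"z": 0,"wx": 0,"wy": 0,"wz": 0,"grip": 1},{"x": -0.002,"y": 0,"z": 0,"wx": 0,"wy": 0,"wz": 0,"grip": 1},{"x": -0.002,"y": 0,"z": 0,"wx": 0,"wy": 0,"wz": 0,"grip": 1}])

```text
clock: 18.4
ee_pos: [0.4307, -0.2654, 0.052]
tool_rot: [-0.0, 0.986, -0.166, 0.0]
force: [1.9, -0.2, -16.3]
opening: 0.0325
gripper_force: 50.9
```

```bash
python3 st.py 5
```

```text
pos mm [ 493.64 -109.37   71.06] [0.12 0.01 0.01] F [  1.8    0.59 -17.67] [0.34 0.51 0.68] mom [-0.18066957 -0.35206245  0.12619562] tilt mrad -0.7 t 18.65 0.032438994825535236 51.17825746536255
```

```bash
python3 st.py 4;  python3 st.py 4
```

```text
pos mm [ 493.44 -109.38   71.09] [0.01 0.02 0.02] F [  1.65   0.38 -19.81] [0.31 0.44 0.56] mom [-0.15150936 -0.38320031  0.10756728] tilt mrad -0.8 t 18.85 0.0323846646431205 51.35181784629822
pos mm [ 493.41 -109.38   71.12] [0.02 0.03 0.01] F [  1.66   0.71 -22.14] [0.59 0.2  0.97] mom [-0.07251876 -0.42215196  0.11508276] tilt mrad -0.9 t 19.05 0.032421050099760235 51.50740563869476
```

>>> move_arm(plan=[{"x": 0.0002,"y": 0,"z": 0.0005,"wx": 0,"wy": 0,"wz": 0,"grip": 1},{"x": 0.0003,"y": 0,"z": 0.0009,"wx": 0,"wy": 0,"wz": 0,"grip": 1},{"x": 0.0003,"y": 0,"z": 0.0009,"wx": 0,"wy": 0,"wz": 0,"grip": 1},{"x": 0.0003,"y": 0,"z": 0.0009,"wx": 0,"wy": 0,"wz": 0,"grip": 1}])

```text
clock: 19.38
ee_pos: [0.4302, -0.2652, 0.052]
tool_rot: [-0.0, 0.986, -0.166, -0.0]
force: [-1.3, 2.2, -9.1]
opening: 0.0326
gripper_force: 52.6
```

```bash
python3 st.py 4
```

```text
pos mm [ 493.78 -109.4    70.95] [0.16 0.01 0.02] F [-1.96  1.78 -6.62] [0.31 0.34 0.78] mom [0.54652352 0.25476018 0.09957762] tilt mrad 0.1 t 19.5833 0.03265004420093858 52.92903006076813
```

```bash
python3 st.py 4; python3 st.py 4
```

```text
pos mm [ 494.26 -109.41   70.91] [0.09 0.02 0.01] F [-2.12  3.07 -4.25] [0.69 0.15 1.17] mom [0.65676089 0.20954982 0.10224049] tilt mrad 0.7 t 19.7833 0.03267691677118614 53.18656861782074
pos mm [ 494.43 -109.41   70.89] [0.02 0.01 0.02] F [-2.76  3.14 -1.74] [0.49 0.22 0.94] mom [0.82592808 0.19661484 0.10506256] tilt mrad 0.8 t 19.9833 0.03269707850774973 53.35158169269562
```

>>> move_arm(plan=[{"x": -0.0005,"y": 0,"z": 0,"wx": 0,"wy": 0,"wz": 0,"grip": 1},{"x": -0.001,"y": 0,"z": 0,"wx": 0,"wy": 0,"wz": 0,"grip": 1},{"x": -0.0011,"y": 0,"z": 0,"wx": 0,"wy": 0,"wz": 0,"grip": 1},{"x": -0.0011,"y": 0,"z": 0,"wx": 0,"wy": 0,"wz": 0,"grip": 1},{"x": -0.0011,"y": 0,"z": 0,"wx": 0,"wy": 0,"wz": 0,"grip": 1},{"x": -0.0011,"y": 0,"z": 0,"wx": 0,"wy": 0,"wz": 0,"grip": 1}])

```text
clock: 20.48
ee_pos: [0.4311, -0.2656, 0.0519]
tool_rot: [0.0, 0.986, -0.166, 0.001]
force: [3.8, 4.2, -0.0]
opening: 0.0328
gripper_force: 53.3
```

```bash
python3 st.py 3;python3 st.py 4
```

```text
pos mm [ 494.26 -109.44   70.87] [0.02 0.01 0.  ] F [ 1.76  4.74 -0.72] [0.57 0.51 0.2 ] mom [ 0.67301675 -0.61263724  0.07452983] tilt mrad 2.4 t 20.6333 0.03252599976517026 53.33872854709625
pos mm [ 494.26 -109.44   70.87] [0.01 0.02 0.01] F [ 1.82  4.77 -0.42] [0.34 0.62 0.43] mom [ 0.70279959 -0.65794987  0.11776275] tilt mrad 2.4 t 20.8333 0.032564997987296604 53.337666392326355
```

>>> move_arm(plan=[{"x": -0.0003,"y": 0,"z": 0,"wx": 0,"wy": 0,"wz": 0,"grip": 1},{"x": -0.0006,"y": 0,"z": 0,"wx": 0,"wy": 0,"wz": 0,"grip": 1},{"x": -0.0009,"y": 0,"z": 0,"wx": 0,"wy": 0,"wz": 0,"grip": 1},{"x": -0.0009,"y": 0,"z": 0,"wx": 0,"wy": 0,"wz": 0,"grip": 1},{"x": -0.0009,"y": 0,"z": 0,"wx": 0,"wy": 0,"wz": 0,"grip": 1}])

```text
clock: 21.25
ee_pos: [0.4301, -0.2652, 0.0519]
tool_rot: [0.0, 0.986, -0.166, 0.001]
force: [3.6, 4.8, 0.1]
opening: 0.0327
gripper_force: 53.3
```

```bash
python3 st.py 3;python3 st.py 4
```

```text
pos mm [ 493.28 -109.45   70.86] [0.01 0.01 0.01] F [ 1.71  5.01 -0.18] [0.47 0.16 0.7 ] mom [ 0.72360392 -0.60920659  0.118821  ] tilt mrad 2.3 t 21.4 0.03246255882815286 53.33800971508026
pos mm [ 493.27 -109.45   70.87] [0.01 0.01 0.01] F [ 1.87  4.96 -0.39] [0.27 0.47 0.43] mom [ 0.75161253 -0.61467449  0.09237217] tilt mrad 2.3 t 21.6 0.03229105329234649 53.33906829357147
```

>>> move_arm(plan=[{"x": 0.0003,"y": -0.0003,"z": 0,"wx": 0,"wy": 0,"wz": 0,"grip": 1},{"x": 0.0006,"y": -0.0006,"z": 0,"wx": 0,"wy": 0,"wz": 0,"grip": 1},{"x": 0.0006,"y": -0.0006,"z": 0,"wx": 0,"wy": 0,"wz": 0,"grip": 1},{"x": 0.0006,"y": -0.0006,"z": 0,"wx": 0,"wy": 0,"wz": 0,"grip": 1}])

```text
clock: 21.93
ee_pos: [0.4301, -0.2652, 0.0518]
tool_rot: [0.0, 0.986, -0.166, 0.001]
force: [3.0, 1.5, 2.2]
opening: 0.0324
gripper_force: 53.7
```

```bash
python3 st.py 4
```

```text
pos mm [ 493.28 -109.4    70.83] [0.01 0.02 0.01] F [1.63 2.86 3.4 ] [0.28 0.18 0.78] mom [ 0.29968564 -0.50029068  0.22399218] tilt mrad 1.4 t 22.1333 0.03219747223466109 53.75751614570618
```

>>> move_arm(plan=[{"x": 0.0003,"y": -0.0002,"z": 0,"wx": 0,"wy": 0,"wz": 0,"grip": 1},{"x": 0.0006,"y": -0.0003,"z": 0,"wx": 0,"wy": 0,"wz": 0,"grip": 1},{"x": 0.0006,"y": -0.0003,"z": 0,"wx": 0,"wy": 0,"wz": 0,"grip": 1},{"x": 0.0006,"y": -0.0003,"z": 0,"wx": 0,"wy": 0,"wz": 0,"grip": 1}])

```text
clock: 22.47
ee_pos: [0.4301, -0.2652, 0.0518]
tool_rot: [0.0, 0.986, -0.166, 0.0]
force: [1.5, 0.5, 6.5]
opening: 0.0325
gripper_force: 54.2
```

```bash
python3 st.py 4
```

```text
pos mm [ 493.27 -109.38   70.79] [0.02 0.02 0.  ] F [0.77 1.41 5.85] [0.23 0.32 0.77] mom [ 0.17585282 -0.26269239  0.14274308] tilt mrad 0.4 t 22.6667 0.032174891678695014 54.158154129981995
```

>>> move_arm(plan=[{"x": 0.0002,"y": 0,"z": -0.0002,"wx": 0,"wy": 0,"wz": 0,"grip": 1},{"x": 0.0002,"y": 0,"z": -0.0002,"wx": 0,"wy": 0,"wz": 0,"grip": 1},{"x": 0.0002,"y": 0,"z": -0.0002,"wx": 0,"wy": 0,"wz": 0,"grip": 0.1},{"x": 0.0002,"y": 0,"z": -0.0002,"wx": 0,"wy": 0,"wz": 0,"grip": -0.5},{"x": 0.0002,"y": 0,"z": -0.0002,"wx": 0,"wy": 0,"wz": 0,"grip": -1},{"x": 0.0002,"y": 0,"z": -0.0002,"wx": 0,"wy": 0,"wz": 0,"grip": -1},{"x": 0.0002,"y": 0,"z": -0.0002,"wx": 0,"wy": 0,"wz": 0,"grip": -1}], grip_force=20)

```text
clock: 23.25
ee_pos: [0.4302, -0.2646, 0.0515]
tool_rot: [-0.0, 0.986, -0.166, -0.0]
force: [-0.1, 1.0, 0.1]
opening: 0.0838
gripper_force: 0.0
```

```bash
python3 st.py 2
```

```text
pos mm [ 493.32 -108.77   70.61] [0.03 0.01 0.01] F [ 0.24 -0.05 -0.3 ] [0.05 0.36 0.1 ] mom [ 0.01601718 -0.0108973   0.01615086] tilt mrad -0.3 t 23.35 0.08544205995059002 0.0
```

Released cleanly. Next I'll rise straight up and check.

>>> move_arm(plan=[{"x": 0,"y": 0,"z": -0.015,"wx": 0,"wy": 0,"wz": 0,"grip": -1},{"x": 0,"y": 0,"z": -0.035,"wx": 0,"wy": 0,"wz": 0,"grip": -1},{"x": 0,"y": 0,"z": -0.06,"wx": 0,"wy": 0,"wz": 0,"grip": -1},{"x": 0,"y": 0,"z": -0.085,"wx": 0,"wy": 0,"wz": 0,"grip": -1},{"x": 0,"y": 0,"z": -0.109,"wx": 0,"wy": 0,"wz": 0,"grip": -1},{"x": 0,"y": 0,"z": -0.109,"wx": 0,"wy": 0,"wz": 0,"grip": -1},{"x": 0,"y": 0,"z": -0.109,"wx": 0,"wy": 0,"wz": 0,"grip": -1},{"x": 0,"y": 0,"z": -0.109,"wx": 0,"wy": 0,"wz": 0,"grip": -1}])

```text
clock: 24.02
ee_pos: [0.4302, -0.2642, 0.1604]
tool_rot: [-0.0, 0.986, -0.166, -0.0]
force: [0.1, 0.3, -0.1]
opening: 0.0855
gripper_force: 0.0
```

```bash
python3 - <<'E'
from h import *
s=bot.read_state(); print(s["ee_pos"],s["force"])
im=bot.camera("wrist"); cv2.imwrite("pics/wr2.png",im[...,::-1])
old=cv2.imread("pics/wr.png")[...,::-1]
for n,i in(("old",old),("new",im)):
    h=cv2.cvtColor(np.ascontiguousarray(i),cv2.COLOR_RGB2HSV); y=cv2.inRange(h,(20,90,60),(38,255,255)); y[:150]=0;y[245:]=0;y[:,:230]=0;y[:,290:]=0
    v,u=np.nonzero(y); print(n,len(u),u.mean(),v.mean())
r=[]
d=bot.place_of("wrist","knob"); print(w("wrist",d[0]["position"]))
E
```

```text
[ 0.43017474 -0.26415449  0.16037003] [ 0.08080447  0.25128321 -0.08410056]
old 235 259.1531914893617 200.98723404255318
new 240 261.70416666666665 201.0375
[ 0.42874109 -0.2642921   0.0691657 ]
```

View pics/wr2.png

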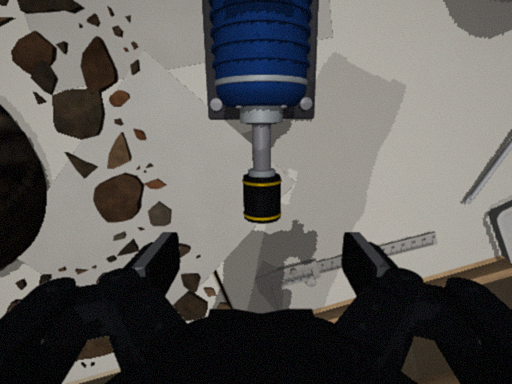

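The gripper is open and clear. The knob rings' mean row moved only 0.05 px against the first picture, so the knob moved with the gripper and didn't slip. The caliper is where it was. Handing in.

```bash
python3 -c "
from cell import bot
print(bot.hand_in())"
```

```text
the job is handed in; nothing more can be done
None
```

I pressed the shaft onto its inner stop and then its outer stop, each for about a second at about 12 N on the wrist (about 10 N on the stop). I then set it within about 0.15 mm of midway and let go of the knob. The caliper and jug weren't touched, and I handed the job in at about 24 s.

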